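# Load the rotary indexer and hold it at the third click

### The arm

A 7-joint arm with a two-finger parallel gripper is mounted at the origin on a cart in front of the work surface, level with it; the furniture and walls round the work are solid. World frame = base frame: x ahead of the robot, y to its left, z up, the work surface at z = 0. Lengths are in m, angles in rad, forces in N, time in s.
With the tool pointing down it reaches from about 0.425 to 0.875 m from the base axis. Payload 4.7 kg.
Tool frame: the origin (TCP) lies on the centre line of the jaws, within the pads' length; the fingertips stand ahead of it and the grasp point (between the pads) lies 2 mm behind it (nose_length is the z of the fingertips in the tool frame, in m); z points along the fingers, y is the line along which they close (so a half turn about z gives the same grasp; the last joint's range is limited). The gripper opens to 87 mm and grips with 3 to 60 N. Pads are 19 mm wide; open, the fingers measure 117 mm over their backs; the gripper's body (75 mm by 190 mm) begins 51 mm behind the grasp point.
Start: joints at [1.121, 0.321, -0.07, 1.45, 0.023, 1.371, -0.057], TCP at [0.291, -0.581, 0.24] pointing down, gripper open.
Joint ranges: [-2.86, 2.86], [-0.3, 2.09], [-1.38, 1.24], [0.06, 2.45], [-1.56, 4.7], [0.09, 2.05], [-2.69, 2.69]. Speed limits (rad/s): [2.57, 2.57, 3.14, 3.14, 3.14, 3.14, 3.14].

### API

Orientations are given as a rotation vector (axis times angle).
In Python, from bench import * gives the robot as it stands.
- The arm moves only by the tool send_rows, never from a script. Its arguments are lists of equal length, an entry for each row: "xyz": the shift along the tool's x, y, z in mm, a list of three; "dr": the turn, a rotation vector about the tool's x, y, z in rad, a list of three. A call has exactly 10 rows; each row is the pose to reach, as a shift and turn from the pose commanded when the call began, along the tool's axes at that moment; what a row does not reach only later rows make up. A row lasts 1/12 s, in which the tool goes at most 41.7 mm and 7.16 degrees, less where a joint would pass 70% of its speed; a pose out of reach is approached as far as the arm can. A call with a gripper value outside its range is refused whole. "jaw" is the finger opening in mm, from 0 to 87, set as the call begins (left out, the last holds). The fingers move at their own pace and stop on an object; "grip_force" is the grip in N (left out, the last holds). Time passes only in rows, so rows that repeat a pose let the fingers close, or fill a call up. It gives the time, the measured TCP pose, the force, the opening and the grip force at its end, in the units of the state.
- get_state(): the state, without advancing time (a new reading comes with each control period).
- get_image(name): name is "scene" or "side" or "wrist"; returns the picture (420x560x3 uint8, red, green, blue); there is no depth.
- calibration(name): a dict with "vfov" (degrees; the focal length in pixels is half the picture's height over the tangent of half this angle, whatever the lens; pixels are square), "cx", "cy" (the principal point, pixels), "k1" (the pictures are not rectified: a ray, as slopes to the right and down, at radius r is drawn at 1 + k1 r^2 times it, then the intrinsics apply), "rvec" (rotation vector, rad) and "tvec" (3), from world to camera coordinates, as OpenCV has them; the wrist camera has in their place "hand_eye" (4x4, takes a point from camera to tool coordinates, whose origin is the TCP and whose axes are the flange's). Camera axes: x right, y down, z forward; pixel columns grow to the right and rows downward; lengths in m; the calibration is good to about 2 mm. A picture is of the moment at which its call begins: read the wrist's pose just before it. calibration takes no time and is no camera call.
- close_job(): hands the job in; it is judged then, once.
The state is a dict: "time": time; "joint_positions": joint angles; "qd": joint speeds; "joint_torque": joint torques, N m; "position": TCP position; "tool_rot": TCP orientation; "ft_force": force on the tool from outside, world axes, zero at the start; "torque": the same for the moment, N m; "grip_width": opening from 0.0 (shut) to 1.0 (fully open); "grip_force": force on a finger pad.
Only numpy, scipy, OpenCV 4.12 (cv2) and the standard library are available. Lean on these libraries where they do the work, as an engineer would, in place of code of your own. Each camera call takes 0.05 s, during which the arm holds its last target. There are 200 camera calls.

### The job

With the indexer at its home stop, set the finned heat sink down flat in the black-rimmed nest on the indexer's arm and let go of it. Then grip the red knob and turn it clockwise (seen from above), feeling for the detent clicks, to exactly the third click, never on towards a fourth, so that the heat sink rides round to the inspection position. Finish while still gripping the knob at the third stop, with the heat sink flat in its nest, and leave the other things on the benches where they are.

Things in the scene. Friction and masses are not known exactly. Their poses are not given: they have to be found in the camera images.
- heat_sink_mid (a point): centre (half-way up) of the loose silver-grey finned heat sink, 30 mm along its x, 35 mm along its y, 18 mm high, about 40 g; it stands upright on the bench, its z axis up; it can be gripped by its outer sides along x or y
- nest (a point): centre of the nest's floor, at the end of the indexer's arm, 85 mm from the knob's axis, 28 mm above the bench. x points radially outward, y across the arm, z up. Inside, the nest is 38 mm (x) by 43 mm (y); its black rim is 3 mm thick, 5 mm high. The heat sink goes in with its x along the nest's x, either way round; seated, its centre is 9 mm above this point. Turns with the knob
- knob_grip (a point): on the knob's vertical axis at the height to grip, 62 mm above the bench. The red grip is an upright bar 44 mm long along this point's x (which points to the nest), 14 mm thick along y (grip it across y, from above), 40 to 76 mm above the bench; under it a round black collar 42 mm across
- carrier (a joint): angle of knob, arm and nest (one piece), rad: 0 at the home stop, where it starts, growing clockwise from above. A spring plunger clicks into stops 0.3927 rad (22.5 degrees) apart: third click at 1.178. End stop at -0.06; five more clicks lie beyond the third. Leaving a stop takes about 0.25 N m; past half-way it is drawn on into the next
- indexer: base of the indexer, fixed to the bench (place and turn vary): round aluminium plate 230 mm across, 10 mm thick, with a blue plunger block, top 30 mm above the bench, at its edge. A green mark on the rim shows home, thin dark marks the other stops. Origin at the centre of its underside, below the knob's axis
- tip_tin: round grey tin, 31 mm across, 14 mm high, loose; a bystander; origin at the centre of its underside
- fuse_pack: small cream-coloured cardboard pack 30x50x16 mm, loose; a bystander; origin at the centre of its underside
- solder_reel: grey reel 53 mm across, 24 mm high, loose; a bystander; origin at the centre of its underside
- flux_bottle: slim white bottle with red collar and spout, 38 mm across, 118 mm high, loose; a bystander; origin at the centre of its underside

How it is judged:
By the outcome, as a careful person would: the job done as asked, in the order asked, and still so for the second after the job is handed in, while the arm keeps its last pose, push and grip.
It also fails if it takes over 51 s, if anything falls off the work surface, if the arm or the gripper's body presses on something with over 40 N, if the wrist force passes 120 N, or if a joint passes its speed limit or range.

## Working session

There is one attempt and no reset: what is moved stays moved. The work goes in short steps, Python scripts to look and compute and a tool call to move; the robot and the scene stay as the last step left them, time stands still between calls to the robot, and variables do not carry over. Pictures are saved under pics/ and viewed, at most 12 in all, crops included, and the job is handed in when it is done.

Besides the shell and the picture viewer there is one more tool, called after "Request:" as name(argument=value, ...) on one line, values as JSON. send_rows: Moves the arm, as the interface text tells. Its arguments: {"type":"object","properties":{"xyz":{"type":"array"},"dr":{"type":"array"},"jaw":{"type":"number"},"grip_force":{"type":"number"}},"required":["xyz","dr"]}

```bash
ls; mkdir -p pics; cat > h.py <<'E'
from bench import *
import numpy as np, cv2
from scipy.spatial.transform import Rotation as R
def K(c,h=420):
    f=h/2/np.tan(np.radians(c['vfov'])/2); return f
def cam(name,st=None):
    c=calibration(name)
    if 'rvec' in c:
        Rw=cv2.Rodrigues(np.array(c['rvec'],float))[0]; t=np.array(c['tvec'],float).ravel()
        return c,Rw.T,-Rw.T@t
    st=st or get_state(); H=np.array(c['hand_eye']); Rt=R.from_rotvec(st['tool_rot']).as_matrix()
    return c,Rt@H[:3,:3],Rt@H[:3,3]+np.array(st['position'])
def ray(C,uv):
    c,Rc,o=C; uv=np.atleast_2d(uv).astype(float); f=K(c)
    d=(uv-[c['cx'],c['cy']])/f; s=d.copy()
    for _ in range(30): s=d/(1+c['k1']*(s**2).sum(1,keepdims=True))
    return o,np.c_[s,np.ones(len(s))]@Rc.T
def plane(C,uv,z):
    o,d=ray(C,uv); return o+d*((z-o[2])/d[:,2:3])
def proj(C,P):
    c,Rc,o=C; p=(np.atleast_2d(P)-o)@Rc; s=p[:,:2]/p[:,2:]
    s=s*(1+c['k1']*(s**2).sum(1,keepdims=True)); return s*K(c)+[c['cx'],c['cy']]
E
python3 - <<'E'
from h import *
st=get_state(); print(st); 
import bench; print([x for x in dir(bench) if x[0]!='_'])
ims=[get_image(n) for n in('scene','side','wrist')]
for n,i in zip(('scene','side','wrist'),ims): cv2.imwrite(f'pics/{n}0.png',i[:,:,::-1]); print(n,calibration(n))
a=cv2.resize(ims[0],(800,600)); cv2.imwrite('pics/s800.png',a[:,:,::-1])
m=np.hstack([cv2.resize(i,(400,300)) for i in ims[1:]]); cv2.imwrite('pics/sw.png',m[:,:,::-1])
E
```

```text
pics
{'time': 0.0, 'joint_positions': array([ 1.12113119,  0.32183733, -0.07007028,  1.45169907,  0.02257226,
        1.3707812 , -0.05688098]), 'qd': array([-1.73155965e-04, -6.38834691e-04, -9.72151876e-05,  1.41231289e-04,
       -5.49621183e-04,  1.19214426e-03,  4.49648529e-04]), 'joint_torque': array([-1.51309710e-04, -4.91293573e+01, -4.03990243e-01, -3.12527382e+01,
       -6.39684917e-02,  4.37988248e-02,  1.80615825e-04]), 'position': array([ 0.29047806, -0.58089249,  0.23843996]), 'tool_rot': array([-3.05568052e+00, -7.21587703e-01,  8.15083218e-04]), 'ft_force': array([-0.60603368,  0.8570359 ,  0.08080514]), 'torque': array([0.05200554, 0.01331837, 0.07348645]), 'grip_force': 0.0, 'grip_width': 0.9965756651982701}
['MotionError', 'calibration', 'close_job', 'get_image', 'get_state', 'nose_length']
scene {'vfov': 43.21852460904416, 'cx': 279.22702506935025, 'cy': 207.93863908321973, 'k1': -0.001021523440916215, 'rvec': array([ 0.58586429, -2.61072171,  1.24227434]), 'tvec': array([0.49315678, 0.21705915, 1.38834283])}
side {'vfov': 46.85912665101954, 'cx': 280.78171243268577, 'cy': 201.44962757463492, 'k1': -0.07216265384178905, 'rvec': array([ 1.98684318, -0.4666126 ,  0.25799302]), 'tvec': array([-0.51793668,  0.16669379,  1.12064237])}
wrist {'vfov': 59.65271783105387, 'cx': 281.87790587695986, 'cy': 207.00195084307356, 'k1': 0.013951797944287999, 'hand_eye': array([[-1.44880247e-03, -9.69916643e-01, -2.43432963e-01,
         6.54208323e-02],
       [ 9.99998220e-01, -1.11097382e-03, -1.52505184e-03,
        -2.37369317e-05],
       [ 1.20872551e-03, -2.43434739e-01,  9.69916526e-01,
        -1.44111220e-01],
       [ 0.00000000e+00,  0.00000000e+00,  0.00000000e+00,
         1.00000000e+00]])}
```

View pics/s800.png

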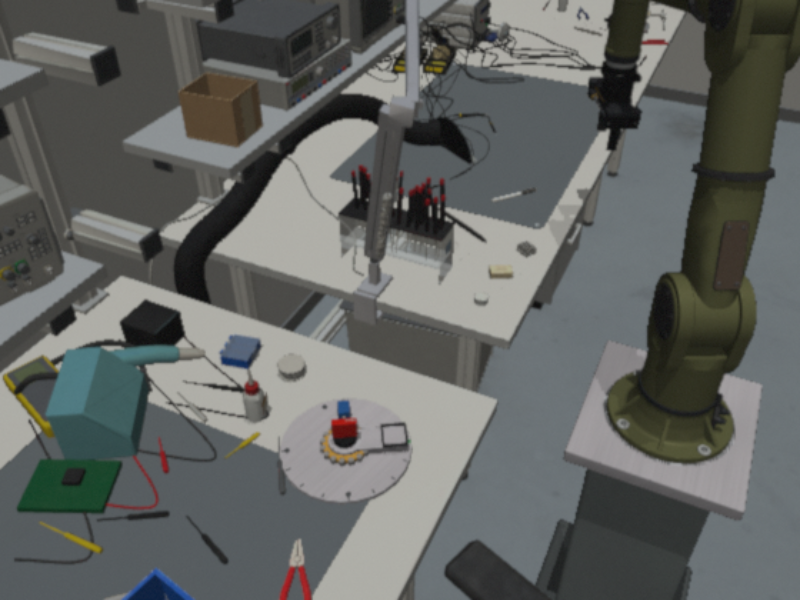

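View pics/sw.png

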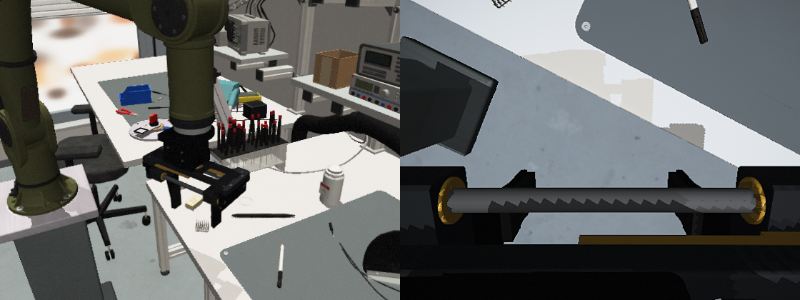

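The scene view (800 px scale) shows the heat sink at (527,248), the fuse pack at (500,271) and the tin at (481,299) on the right bench. The indexer is at (345,448), with the nest at (395,435). A lamp post stands between them at (375,270).

```bash
python3 - <<'E'
from h import *
C=cam('scene'); print('cam',C[2]); S=cam('side')
P=lambda u,z:plane(C,np.array(u)*.7,z)[0].round(3)
for n,u,z in [('hs',(527,248),.012),('fuse',(500,271),.016),('tin',(481,298),.014),('plate c',(345,448),.01),('nest',(395,435),.033),('knob',(344,427),.07),('blue',(344,408),.03),('bottle',(255,412),0),('postbase',(374,290),0),('posttop',(400,105),.3),('rackR',(452,235),.1),('corner',(495,403),0),('corner2',(505,345),0),('reel',(291,362),.024)]: print(n,P(u,z))
im=cv2.imread('pics/scene0.png'); 
a=im[150:220,310:400]; b=im[270:355,190:295]
cv2.imwrite('pics/c.png',np.hstack([cv2.resize(a,(400,311),interpolation=2),cv2.resize(b,(384,311),interpolation=2)]))
print('tool',R.from_rotvec(get_state()['tool_rot']).as_matrix().round(3), nose_length)
print(proj(S,P((527,248),.012)))
E
```

```text
cam [0.03968228 1.06035388 1.04493495]
hs [ 0.393 -0.381  0.012]
fuse [ 0.419 -0.264  0.016]
tin [ 0.425 -0.158  0.014]
plate c [0.495 0.326 0.01 ]
nest [0.42  0.281 0.033]
knob [0.492 0.33  0.07 ]
blue [0.532 0.261 0.03 ]
bottle [0.69  0.316 0.   ]
postbase [ 0.654 -0.1    0.   ]
posttop [ 0.729 -0.394  0.3  ]
rackR [ 0.528 -0.236  0.1  ]
corner [0.297 0.106 0.   ]
corner2 [ 0.333 -0.053  0.   ]
reel [0.685 0.194 0.024]
tool [[ 0.894  0.447 -0.001]
 [ 0.447 -0.894  0.001]
 [-0.    -0.001 -1.   ]] 0.017
[[281.17146149 313.95967379]]
```

View pics/c.png

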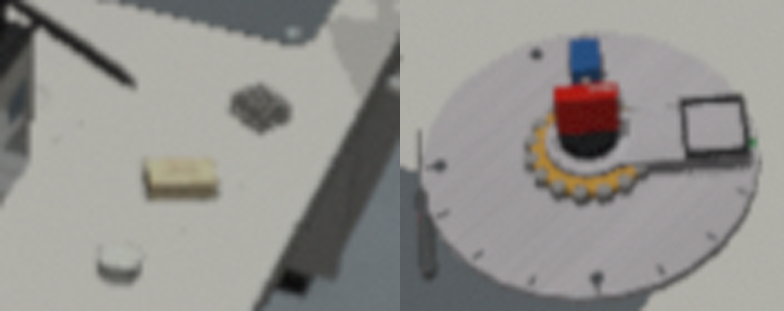

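Request:
send_rows(xyz=[[20, -15, 0], [45, -35, 5], [70, -55, 10], [95, -80, 20], [120, -100, 30], [140, -115, 40], [155, -125, 40], [160, -130, 40], [160, -130, 40], [160, -130, 40]], dr=[[0, 0, 0], [0, 0, 0], [0, 0, 0], [0, 0, 0], [0, 0, 0], [0, 0, 0], [0, 0, 0], [0, 0, 0], [0, 0, 0], [0, 0, 0]])

```text
time: 0.98
position: [0.3752, -0.3946, 0.1999]
tool_rot: [3.056, 0.721, -0.0]
ft_force: [0.1, -1.0, 0.2]
grip_width: 1.004
grip_force: 0.0
```

```bash
python3 - <<'E'
from h import *
st=get_state();print(st['position'],st['time'])
im=get_image('wrist'); cv2.imwrite('pics/w1.png',im[:,:,::-1]); 
C=cam('wrist',st); print(proj(C,[.393,-.381,.009]))
E
```

```text
[ 0.37524145 -0.39458794  0.19993938] 0.9833
[[277.55382094 163.85742916]]
```

View pics/w1.png

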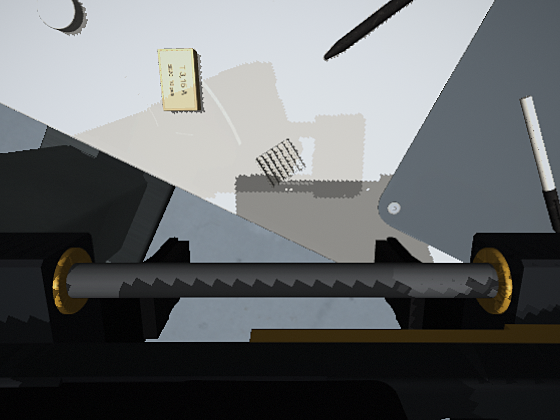

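Heat sink at about (281,162); fins run to one direction, yaw visible. Zooming in.

```bash
python3 - <<'E'
import cv2,numpy as np
im=cv2.imread('pics/w1.png')[125:200,235:335]
im=cv2.createCLAHE(3,(2,2)).apply(cv2.cvtColor(im,6))
cv2.imwrite('pics/w1c.png',cv2.resize(im,(800,600),interpolation=cv2.INTER_NEAREST))
E
```

```text
(no output)
```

View pics/w1c.png

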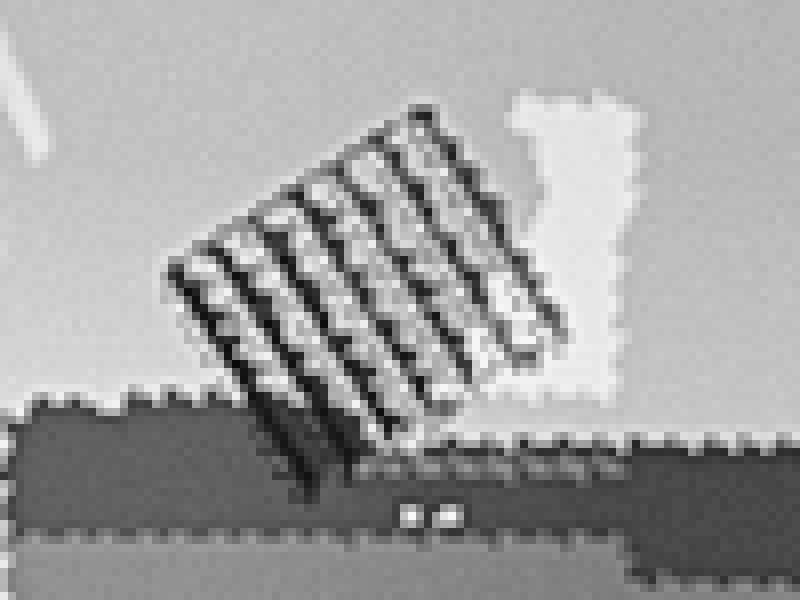

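```bash
python3 - <<'E'
from h import *
c=calibration('wrist')
st=dict(position=np.array([0.37524145,-0.39458794,0.19993938]),tool_rot=get_state()['tool_rot'])
C=cam('wrist',st)
uv=np.array([[172,272],[425,108],[560,335],[310,495]])/8+[235,125]
p=plane(C,uv,.018); print(p.round(4), p.mean(0)); e=np.roll(p,-1,0)-p
print(np.linalg.norm(e,axis=1), np.degrees(np.arctan2(e[:,1],e[:,0])))
# indexer in scene: red knob, green mark, plate ellipse
im=cv2.imread('pics/scene0.png'); hsv=cv2.cvtColor(im,40); D=cam('scene')
roi=np.zeros(im.shape[:2],np.uint8); roi[270:355,190:295]=1
def m(lo,hi): return cv2.inRange(hsv,lo,hi)*roi
red=m((0,150,60),(6,255,255))|m((174,150,60),(180,255,255)); green=m((45,80,40),(85,255,255)); blue=m((95,100,50),(125,255,255))
for n,k in(('red',red),('green',green),('blue',blue)):
    ys,xs=np.nonzero(k); print(n,len(xs),xs.mean() if len(xs) else 0,ys.mean() if len(ys) else 0,xs.min(),xs.max(),ys.min(),ys.max())
ys,xs=np.nonzero(green);print('green',plane(D,[xs.mean(),ys.mean()],.01))
# nest rim corners (outer, top z=.033) from crop: scale 384/105
s=384/105; q=np.array([[681-400,100],[745-400,95],[749-400,154],[685-400,159]])/s+[190,270]
p=plane(D,q,.033); print(p.round(4),p.mean(0)); e=np.roll(p,-1,0)-p; print(np.linalg.norm(e,axis=1),np.degrees(np.arctan2(e[:,1],e[:,0])))
# plate outline extremes
for n,u in dict(L=(423,165),R=(759,165),B=(590,297)).items(): print(n,plane(D,(np.array(u)-[400,0])/s+[190,270],.01))
for t in [(0.49,.33)]: pass
E
```

```text
[[ 0.3897 -0.3619  0.018 ]
 [ 0.4182 -0.3791  0.018 ]
 [ 0.4026 -0.4038  0.018 ]
 [ 0.3739 -0.3867  0.018 ]] [ 0.39607178 -0.38287707  0.018     ]
[0.03325622 0.0291916  0.03337836 0.02940201] [ -31.01260762 -122.30140407  149.34357271   57.47098924]
red 197 240.16751269035532 299.6751269035533 232 249 293 306Traceback (most recent call last):
  File "<stdin>", line 14, in <module>
    return umr_minimum(a, axis, None, out, keepdims, initial, where)
ValueError: zero-size array to reduction operation minimum which has no identity
```

Request:
send_rows(xyz=[[4, 0, 10], [8, 0, 25], [12, -1, 45], [18, -1, 65], [24, -1, 85], [24, -1, 105], [24, -1, 120], [24, -1, 130], [24, -1, 135], [24, -1, 135]], dr=[[0, 0, -0.09], [0, 0, -0.18], [0, 0, -0.27], [0, 0, -0.36], [0, 0, -0.45], [0, 0, -0.553], [0, 0, -0.553], [0, 0, -0.553], [0, 0, -0.553], [0, 0, -0.553]])

```text
time: 1.87
position: [0.3957, -0.3826, 0.0637]
tool_rot: [-2.745, -1.526, 0.001]
ft_force: [-0.2, 0.5, 0.1]
grip_width: 0.999
grip_force: 0.0
```

```bash
python3 - <<'E'
from h import *
st=get_state();print(st['position'],st['joint_positions'].round(2)); Rt=R.from_rotvec(st['tool_rot']).as_matrix(); print(Rt.round(3),np.degrees(np.arctan2(Rt[1,0],Rt[0,0])), st['ft_force'])
im=get_image('wrist'); cv2.imwrite('pics/w2.png',im[:,:,::-1]); 
print(proj(cam('wrist',st),[.396,-.383,.018]))
E
```

```text
[ 0.39565438 -0.38259362  0.06366236] [ 0.94  0.28 -0.25  1.88  0.08  0.99  0.1 ]
[[ 0.528  0.849 -0.001]
 [ 0.849 -0.528  0.001]
 [ 0.    -0.002 -1.   ]] 58.134205607557526 [-0.23352987  0.48362494  0.0921166 ]
[[284.15669326 239.32393575]]
```

View pics/w2.png

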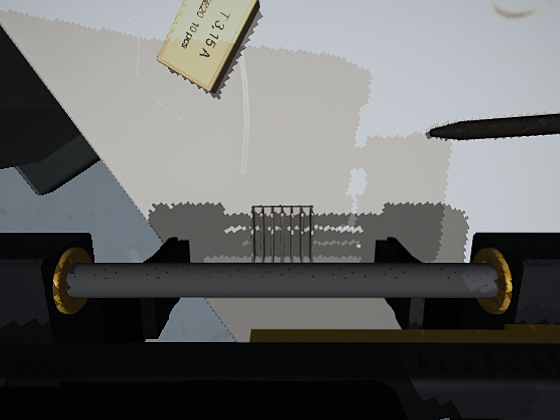

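Fins are aligned with the tool, with the sink's columns at 252–313 and its far edge at row 206. Descending and gripping.

Request:
send_rows(xyz=[[1, 0, 10], [1, 0, 20], [1, 0, 30], [1, 0, 36], [1, 0, 39], [1, 0, 39], [1, 0, 39], [1, 0, 39], [1, 0, 39], [1, 0, 39]], dr=[[0, 0, 0], [0, 0, 0], [0, 0, 0], [0, 0, 0], [0, 0, 0], [0, 0, 0], [0, 0, 0], [0, 0, 0], [0, 0, 0], [0, 0, 0]])

```text
time: 2.75
position: [0.3975, -0.3813, 0.026]
tool_rot: [2.743, 1.529, 0.0]
ft_force: [0.7, 0.1, -0.9]
grip_width: 0.998
grip_force: 0.0
```

Request:
send_rows(xyz=[[0, 0, 0], [0, 0, 0], [0, 0, 0], [0, 0, 0], [0, 0, 0], [0, 0, 0], [0, 0, 0], [0, 0, 0], [0, 0, 0], [0, 0, 0]], dr=[[0, 0, 0], [0, 0, 0], [0, 0, 0], [0, 0, 0], [0, 0, 0], [0, 0, 0], [0, 0, 0], [0, 0, 0], [0, 0, 0], [0, 0, 0]], jaw=0, grip_force=15)

```text
time: 3.58
position: [0.3973, -0.3811, 0.0256]
tool_rot: [2.744, 1.529, -0.0]
ft_force: [0.1, 0.1, 0.2]
grip_width: 0.399
grip_force: 15.0
```

Request:
send_rows(xyz=[[0, 0, -8], [0, 0, -25], [0, 0, -50], [0, 0, -80], [0, 0, -110], [0, 0, -140], [0, 0, -165], [0, 0, -180], [0, 0, -190], [0, 0, -190]], dr=[[0, 0, 0], [0, 0, 0], [0, 0, 0], [0, 0, 0], [0, 0, 0], [0, 0, 0], [0, 0, 0], [0, 0, 0], [0, 0, 0], [0, 0, 0]])

```text
time: 4.42
position: [0.3982, -0.3818, 0.2184]
tool_rot: [2.74, 1.527, 0.002]
ft_force: [0.8, -0.5, -0.6]
grip_width: 0.4
grip_force: 15.0
```

```bash
cat > to.py <<'E'
# usage: to.py x y z az : shift/turn in tool axes from the current pose
from h import *; import sys
x,y,z,a=map(float,sys.argv[1:5]); st=get_state(); Rt=R.from_rotvec(st['tool_rot']).as_matrix()
c,s=np.cos(np.radians(a)),np.sin(np.radians(a))
Rg=np.array([[c,s,0],[s,-c,0],[0,0,-1.]])
print('pos',st['position'].round(4),'az',np.degrees(np.arctan2(Rt[1,0],Rt[0,0])).round(2),'j',st['joint_positions'].round(2))
print('shift mm',(1000*Rt.T@(np.array([x,y,z])-st['position'])).round(1),'dr',R.from_matrix(Rt.T@Rg).as_rotvec().round(3))
E
python3 to.py .48 -.05 .215 136; python3 to.py .44 -.1 .215 110
```

```text
pos [ 0.3982 -0.3818  0.2184] az 58.26 j [ 0.95  0.13 -0.26  1.72  0.04  1.28  0.13]
shift mm [ 325.2 -105.     2.5] dr [ 0.003  0.004 -1.357]
pos [ 0.3982 -0.3818  0.2184] az 58.26 j [ 0.95  0.13 -0.26  1.72  0.04  1.28  0.13]
shift mm [ 261.7 -112.7    2.5] dr [ 0.004  0.003 -0.903]
```

Request:
send_rows(xyz=[[10, -10, 0], [35, -25, 0], [70, -42, 0], [105, -58, 0], [140, -73, 0], [175, -87, 0], [207, -98, 0], [235, -107, 0], [255, -112, 0], [262, -113, 0]], dr=[[0, 0, -0.09], [0, 0, -0.19], [0, 0, -0.29], [0, 0, -0.39], [0, 0, -0.49], [0, 0, -0.59], [0, 0, -0.69], [0, 0, -0.79], [0, 0, -0.87], [0, 0, -0.903]])

```text
time: 5.25
position: [0.4389, -0.0948, 0.2145]
tool_rot: [-1.79, -2.58, -0.0]
ft_force: [1.2, -0.2, -0.1]
grip_width: 0.402
grip_force: 15.0
```

```bash
python3 to.py .45 .16 .22 165
```

```text
pos [ 0.4389 -0.0948  0.2145] az 110.49 j [ 0.71 -0.08 -0.53  1.94 -0.04  1.28  0.56]
shift mm [234.8  99.6  -5.2] dr [-0.    -0.002 -0.951]
```

Request:
send_rows(xyz=[[10, 5, 0], [32, 15, 0], [60, 26, 0], [90, 38, 0], [120, 50, 0], [150, 63, 0], [180, 76, -3], [208, 88, -5], [228, 97, -5], [235, 100, -5]], dr=[[0, 0, -0.08], [0, 0, -0.18], [0, 0, -0.28], [0, 0, -0.38], [0, 0, -0.48], [0, 0, -0.58], [0, 0, -0.68], [0, 0, -0.78], [0, 0, -0.88], [0, 0, -0.951]])

```text
time: 6.08
position: [0.4521, 0.1594, 0.2199]
tool_rot: [-0.412, -3.113, -0.002]
ft_force: [-1.4, 0.0, -0.5]
grip_width: 0.399
grip_force: 15.0
```

```bash
python3 to.py .515 .347 .22 214
```

```text
pos [0.4521 0.1594 0.2199] az 164.94 j [ 0.42 -0.01 -0.8   1.86 -0.01  1.28  0.93]
shift mm [-12.  197.5   0.2] dr [ 0.002 -0.001 -0.856]
```

Request:
send_rows(xyz=[[-1, 12, 0], [-2, 32, 0], [-3, 55, 0], [-5, 80, 0], [-6, 105, 0], [-8, 130, 0], [-9, 155, 0], [-11, 178, 0], [-12, 192, 0], [-12, 198, 0]], dr=[[0, 0, -0.08], [0, 0, -0.17], [0, 0, -0.26], [0, 0, -0.35], [0, 0, -0.44], [0, 0, -0.53], [0, 0, -0.62], [0, 0, -0.71], [0, 0, -0.8], [0, 0, -0.856]])

```text
time: 6.92
position: [0.5174, 0.3449, 0.2185]
tool_rot: [0.912, -3.004, -0.002]
ft_force: [-0.7, -0.5, -0.3]
grip_width: 0.396
grip_force: 15.0
```

```bash
python3 - <<'E'
from h import *
import json
st=get_state();print(st['position'],st['joint_positions'].round(2)); 
im=get_image('wrist'); cv2.imwrite('pics/w3.png',im[:,:,::-1]); json.dump({k:list(st[k]) for k in('position','tool_rot')},open('w3.json','w'))
E
```

```text
[0.51744504 0.34488129 0.21853579] [ 0.1   0.42 -0.95  1.53  0.35  1.37  1.28]
```

View pics/w3.png

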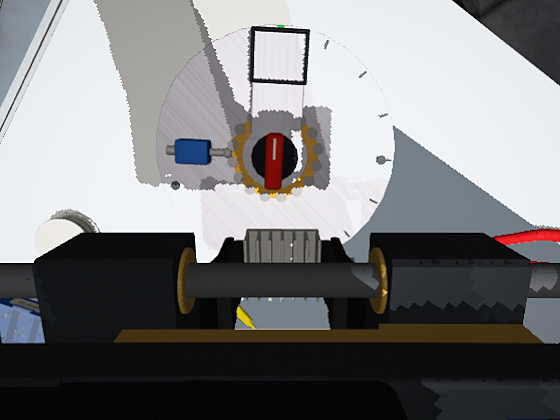

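The wrist view shows the nest rim, outer corners about (254,27), (309,30), (305,83) and (250,79). The red bar is at (274,162), the green mark at (281,26), and the held heat sink at (282,245).

```bash
cat > nest.py <<'E'
from h import *
import json
def nestmeas(im,st,box,zrim=.033,off=(0,0)):
    C=cam('wrist',st); x0,x1,y0,y1=box
    g=cv2.cvtColor(im,6); m=(g<60).astype(np.uint8)
    sub=m[y0:y1,x0:x1].copy()
    cs,_=cv2.findContours(sub,cv2.RETR_CCOMP,cv2.CHAIN_APPROX_NONE)
    c=max(cs,key=lambda c:cv2.minAreaRect(c)[1][0]*cv2.minAreaRect(c)[1][1])
    p=plane(C,c[:,0]+[x0,y0],zrim); r=cv2.minAreaRect((p[:,:2]*1000).astype(np.float32)); return r,cv2.minAreaRect(c)
E
python3 - <<'E'
from nest import *
st=json.load(open('w3.json')); im=cv2.imread('pics/w3.png'); C=cam('wrist',st)
print('nest',nestmeas(im,st,(235,325,15,92)))
hsv=cv2.cvtColor(im,40); red=cv2.inRange(hsv,(0,150,40),(8,255,255))|cv2.inRange(hsv,(172,150,40),(180,255,255)); red[:,340:]=0;red[:120]=0;red[220:]=0
c=max(cv2.findContours(red,0,1)[0],key=cv2.contourArea); print('redrect px',cv2.minAreaRect(c),cv2.boundingRect(c))
for z in(.04,.076):
  p=plane(C,c[:,0],z); print(z,cv2.minAreaRect((p[:,:2]*1000).astype(np.float32)))
b=cv2.inRange(hsv,(95,100,40),(125,255,255)); b[220:]=0; b[:100]=0
gr=cv2.inRange(hsv,(45,100,40),(85,255,255)); gr[40:]=0; ys,xs=np.nonzero(gr); print('green',plane(C,[xs.mean(),ys.mean()],.01))
# plate circle: the rim against white: detent cog / collar
dk=(cv2.cvtColor(im,6)<50).astype(np.uint8); dk[:130]=0; dk[190:]=0; dk[:,:245]=0; dk[:,300:]=0
ys,xs=np.nonzero(dk|(red>0)); print('collar px',xs.min(),xs.max(),ys.min(),ys.max(), plane(C,[(xs.min()+xs.max())/2,(ys.min()+ys.max())/2],.04))
E
```

```text
nest (((422.5382385253906, 279.38568115234375), (43.71195983886719, 48.447998046875), 31.27959442138672), ((43.748870849609375, 40.27375793457031), (58.12461471557617, 56.03174591064453), 2.726311206817627))
redrect px ((274.0, 161.0), (56.0, 18.0), 90.0) (265, 133, 19, 57)
0.04 ((498.0332946777344, 324.45806884765625), (49.30588912963867, 15.747923851013184), 33.04593276977539)
0.076 ((494.0589904785156, 322.6041564941406), (43.806705474853516, 13.991520881652832), 33.04646301269531)
green [[0.39858285 0.26520486 0.01      ]]
collar px 251 297 133 189 [[0.49763631 0.32425537 0.04      ]]
```

```bash
python3 - <<'E'
from h import *
import json
st=json.load(open('w3.json')); C=cam('wrist',st); Rt=R.from_rotvec(st['tool_rot']).as_matrix()
for zt in (.007,.017,.025):
  z=st['position'][2]-zt
  p=(plane(C,[[244,229],[320,229],[282,229]],z)-st['position'])@Rt; print(zt,(p*1000).round(1))
im=cv2.imread('pics/w3.png'); g=cv2.cvtColor(im,6); print(g[220:262:1,255:310].mean(1).round(0)); print(g[240,236:330])
E
python3 to.py .422 .279 .12 211.1
```

```text
0.007 [[ 19.  -16.1   7. ]
 [ 18.9  16.7   7.1]
 [ 19.    0.3   7. ]]
0.017 [[ 15.9 -17.2  17. ]
 [ 15.8  17.8  17.1]
 [ 15.8   0.3  17. ]]
0.025 [[ 13.4 -18.1  25. ]
 [ 13.3  18.7  25.1]
 [ 13.3   0.3  25. ]]
[231. 231. 231. 231. 231. 231. 232. 240. 206.  89.  59.  89. 101.  98.
  96.  95.  95.  94.  94.  90.  97. 104. 103. 105. 109. 109. 105. 103.
 103. 104. 104. 103. 102. 103. 104. 104. 103. 104. 108. 106. 103. 110.]
[ 69  71  70  70  69  72  70  94  87  83  61  46  44  95 113 110 112 110
 112  96  89  93  74  49  66 103 112 109 109 111 110 111  98  89  91  57
  92 115 110 110 111 111 111 112  97  86  89  84 104 112 111 111 110 111
 111 116  67  76  94  86 102 112 111 111 110 110 116  94  57  59  85  89
  84 101 111 110 109 110 116  79  45  44  81  92  80  76  75  76  76  74
  71  72  71 133]
pos [0.5173 0.3451 0.2185] az -146.13 j [ 0.1   0.42 -0.95  1.53  0.35  1.37  1.28]
shift mm [115.8  -2.   98.7] dr [ 0.002 -0.002  0.048]
```

Request:
send_rows(xyz=[[10, 0, 5], [30, 0, 15], [50, -1, 30], [70, -1, 45], [90, -2, 60], [104, -2, 75], [112, -2, 88], [116, -2, 96], [116.5, -2, 98], [116.5, -2, 98]], dr=[[0, 0, 0.01], [0, 0, 0.02], [0, 0, 0.03], [0, 0, 0.04], [0, 0, 0.048], [0, 0, 0.048], [0, 0, 0.048], [0, 0, 0.048], [0, 0, 0.048], [0, 0, 0.048]])

```text
time: 7.8
position: [0.4213, 0.277, 0.122]
tool_rot: [0.831, -3.029, 0.0]
ft_force: [0.6, 0.1, 0.4]
grip_width: 0.403
grip_force: 15.0
```

```bash
python3 - <<'E'
from h import *
import json
st=get_state(); json.dump({k:list(st[k]) for k in('position','tool_rot')},open('w4.json','w'))
im=get_image('wrist'); cv2.imwrite('pics/w4.png',im[:,:,::-1]); s=get_image('side');sc=get_image('scene')
cv2.imwrite('pics/m4.png',np.hstack([cv2.resize(im[120:330,140:420],(400,300)),cv2.resize(sc[270:345,210:310],(400,300))])[:,:,::-1])
E
python3 to.py .4214 .2787 .054 211.1
```

```text
pos [0.4221 0.2784 0.1232] az -149.25 j [ 0.28  0.22 -1.    1.92  0.21  1.11  1.31]
shift mm [ 0.5  0.5 69.2] dr [ 0.001  0.001 -0.006]
```

View pics/m4.png

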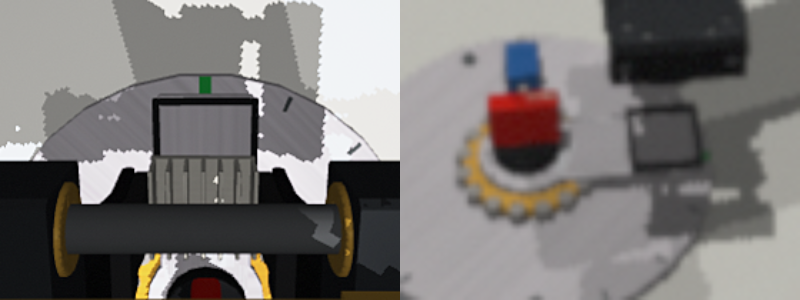

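```bash
python3 - <<'E'
from h import *
import json
st=json.load(open('w4.json')); C=cam('wrist',st); Rt=R.from_rotvec(st['tool_rot']).as_matrix()
im=cv2.imread('pics/w4.png'); g=cv2.cvtColor(im,6)
print(g[180:236,270:290].mean(1).round(0)); print(g[205,240:330])
f=lambda uv,z:((plane(C,uv,z)-st['position'])@Rt*1000).round(1)
print(f([[281,188.5],[247,205],[320,205]],.033))
print(f([[282,229]],st['position'][2]-.0256))
E
```

```text
[ 97.  96.  95.  95.  96.  85.  89.  98.  54.   0.  11.  12.   1.  57.
 108. 119. 116. 115. 115. 116. 115. 116. 115. 115. 116. 115. 115. 116.
 116. 116. 115. 116. 116. 115. 115. 115. 115. 116. 116. 116. 116. 115.
 116. 116. 116. 116. 116. 120. 100.  65.  67.  90. 102.  98.  98.  98.]
[115 114 117 117 118 124  81  19   5  10   2  46 105 120 117 116 114 113
 114 116 117 118 117 114 113 114 116 117 118 117 117 117 116 114 113 116
 114 114 116 118 118 116 116 114 115 114 115 116 114 115 115 115 114 111
 111 112 115 116 115 115 115 114 115 112 110 108 110 111 111 111 111 112
 111 110 119  82  22   7   9   4  38 100 118 115 112 111 112 114 116 116]
[[ 20.6  -0.3  89. ]
 [  9.7 -22.6  89. ]
 [  9.6  25.2  89. ]]
[[13.2  0.3 25.6]]
```

Request:
send_rows(xyz=[[0.4, 1, 8], [0.4, 1, 18], [0.4, 1, 28], [0.4, 1, 38], [0.4, 1, 48], [0.4, 1, 55], [0.4, 1, 60], [0.4, 1, 62], [0.4, 1, 62], [0.4, 1, 62]], dr=[[0, 0, 0], [0, 0, 0], [0, 0, 0], [0, 0, 0], [0, 0, 0], [0, 0, 0], [0, 0, 0], [0, 0, 0], [0, 0, 0], [0, 0, 0]])

```text
time: 8.78
position: [0.4204, 0.2787, 0.0607]
tool_rot: [-0.834, 3.029, 0.0]
ft_force: [-0.0, 0.2, 0.1]
grip_width: 0.4
grip_force: 15.0
```

```bash
python3 - <<'E'
from h import *
st=get_state();print(st['position'],st['ft_force'])
sc=get_image('scene');im=get_image('wrist')
cv2.imwrite('pics/m5.png',np.hstack([cv2.resize(im[120:330,140:420],(400,300)),cv2.resize(sc[270:345,210:310],(400,300))])[:,:,::-1])
E
```

```text
[0.42042179 0.27866173 0.06070279] [-0.02695581  0.17866699  0.08218105]
```

View pics/m5.png

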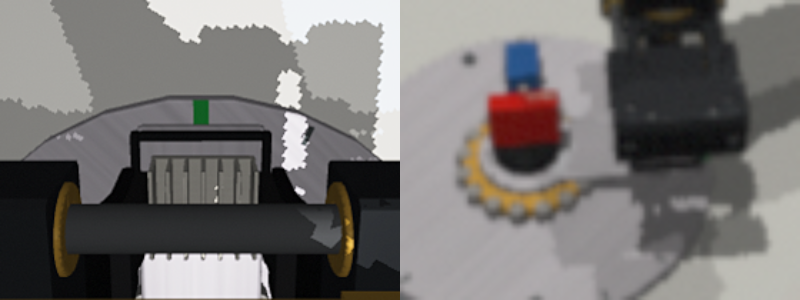

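The sink sits inside the rim on all visible sides: crop columns 149–259 inside 138–265, with a front gap of about 4 mm. Lowering the rest of the way.

Request:
send_rows(xyz=[[0, -0.5, 1], [0, -0.5, 2], [0, -0.5, 3], [0, -0.5, 4], [0, -0.5, 5], [0, -0.5, 5.8], [0, -0.5, 6.5], [0, -0.5, 7], [0, -0.5, 7], [0, -0.5, 7]], dr=[[0, 0, 0], [0, 0, 0], [0, 0, 0], [0, 0, 0], [0, 0, 0], [0, 0, 0], [0, 0, 0], [0, 0, 0], [0, 0, 0], [0, 0, 0]])

```text
time: 9.72
position: [0.4205, 0.2781, 0.0535]
tool_rot: [0.834, -3.029, 0.0]
ft_force: [0.1, -0.7, 0.3]
grip_width: 0.402
grip_force: 15.0
```

Request:
send_rows(xyz=[[0, 0, 0.2], [0, 0, 0.4], [0, 0, 0.6], [0, 0, 0.8], [0, 0, 0.9], [0, 0, 1], [0, 0, 1], [0, 0, 1], [0, 0, 1], [0, 0, 1]], dr=[[0, 0, 0], [0, 0, 0], [0, 0, 0], [0, 0, 0], [0, 0, 0], [0, 0, 0], [0, 0, 0], [0, 0, 0], [0, 0, 0], [0, 0, 0]])

```text
time: 10.55
position: [0.4205, 0.2781, 0.0533]
tool_rot: [0.834, -3.029, 0.001]
ft_force: [-3.3, -1.4, 8.8]
grip_width: 0.397
grip_force: 15.0
```

Request:
send_rows(xyz=[[0, 0, -0.4], [0, 0, -0.6], [0, 0, -0.6], [0, 0, -0.6], [0, 0, -0.6], [0, 0, -0.6], [0, 0, -0.6], [0, 0, -0.6], [0, 0, -0.6], [0, 0, -0.6]], dr=[[0, 0, 0], [0, 0, 0], [0, 0, 0], [0, 0, 0], [0, 0, 0], [0, 0, 0], [0, 0, 0], [0, 0, 0], [0, 0, 0], [0, 0, 0]], jaw=60)

```text
time: 11.38
position: [0.4205, 0.278, 0.0531]
tool_rot: [0.834, -3.029, 0.0]
ft_force: [-0.0, 0.6, -0.1]
grip_width: 0.691
grip_force: 0.0
```

Request:
send_rows(xyz=[[0, 0, -5], [0, 0, -15], [0, 0, -30], [-5, 0, -45], [-20, 0, -60], [-40, 0, -70], [-60, 0, -80], [-75, 0, -85], [-85, 0, -85], [-85, 0, -85]], dr=[[0, 0, 0], [0, 0, 0], [0, 0, 0], [0, 0, 0], [0, 0, 0], [0, 0, 0], [0, 0, 0], [0, 0, 0], [0, 0, 0], [0, 0, 0]])

```text
time: 12.22
position: [0.4951, 0.3225, 0.1389]
tool_rot: [-0.833, 3.028, 0.003]
ft_force: [0.1, -0.1, 0.5]
grip_width: 0.687
grip_force: 0.0
```

```bash
python3 - <<'E'
from h import *
import json
st=get_state(); print(st['position'],st['joint_positions'].round(2),st['grip_width']); json.dump({k:list(st[k]) for k in('position','tool_rot')},open('w6.json','w'))
im=get_image('wrist');cv2.imwrite('pics/w6.png',im[:,:,::-1])
E
python3 to.py .4941 .3226 .062 211.1
```

```text
[0.495092   0.32250172 0.13890872] [ 0.14  0.41 -0.93  1.7   0.35  1.2   1.22] 0.6866634970808991
pos [0.4935 0.3219 0.1382] az -149.21 j [ 0.14  0.41 -0.93  1.71  0.35  1.2   1.22]
shift mm [-0.9  0.3 76.2] dr [ 0.001 -0.    -0.005]
```

View pics/w6.png

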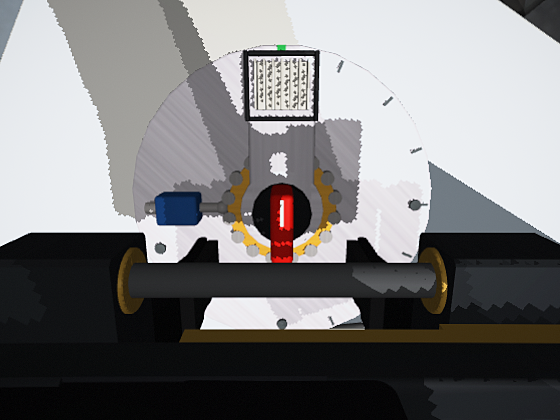

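Sink is seated flat (columns 250–313, inside the rim). The knob at (283,222) is centred between the fingers.

Request:
send_rows(xyz=[[-0.5, 0.3, 10], [-0.5, 0.3, 22], [-0.5, 0.3, 35], [-0.5, 0.3, 48], [-0.5, 0.3, 60], [-0.5, 0.3, 68], [-0.5, 0.3, 73], [-0.5, 0.3, 75], [-0.5, 0.3, 75], [-0.5, 0.3, 75]], dr=[[0, 0, -0.005], [0, 0, -0.005], [0, 0, -0.005], [0, 0, -0.005], [0, 0, -0.005], [0, 0, -0.005], [0, 0, -0.005], [0, 0, -0.005], [0, 0, -0.005], [0, 0, -0.005]])

```text
time: 13.1
position: [0.494, 0.3224, 0.0635]
tool_rot: [-0.841, 3.026, 0.0]
ft_force: [0.2, -0.3, -0.0]
grip_width: 0.69
grip_force: 0.0
```

Request:
send_rows(xyz=[[0, 0, 0], [0, 0, 0], [0, 0, 0], [0, 0, 0], [0, 0, 0], [0, 0, 0], [0, 0, 0], [0, 0, 0], [0, 0, 0], [0, 0, 0]], dr=[[0, 0, 0], [0, 0, 0], [0, 0, 0], [0, 0, 0], [0, 0, 0], [0, 0, 0], [0, 0, 0], [0, 0, 0], [0, 0, 0], [0, 0, 0]], jaw=0, grip_force=45)

```text
time: 13.93
position: [0.494, 0.3217, 0.0631]
tool_rot: [0.841, -3.027, 0.001]
ft_force: [0.4, -1.0, 0.1]
grip_width: 0.156
grip_force: 45.0
```

```bash
python3 to.py .4941 .3226 .063 211.1; python3 -c "
from h import *
s=get_state();print(s['ft_force'],s['torque'],s['grip_width'])"
```

```text
pos [0.494  0.3217 0.0631] az -148.96 j [ 0.09  0.5  -0.89  1.77  0.43  1.08  1.17]
shift mm [-0.6  0.7  0.1] dr [-0.001 -0.    -0.001]
[ 0.35170557 -0.98407727  0.07928447] [-0.02789257 -0.11665569 -0.04932977] 0.15599260266158815
```

Request:
send_rows(xyz=[[0, 0, 0], [0, 0, 0], [0, 0, 0], [0, 0, 0], [0, 0, 0], [0, 0, 0], [0, 0, 0], [0, 0, 0], [0, 0, 0], [0, 0, 0]], dr=[[0, 0, 0.03], [0, 0, 0.075], [0, 0, 0.12], [0, 0, 0.165], [0, 0, 0.21], [0, 0, 0.255], [0, 0, 0.3], [0, 0, 0.345], [0, 0, 0.38], [0, 0, 0.393]])

```text
time: 14.77
position: [0.4937, 0.3225, 0.0631]
tool_rot: [-0.232, 3.133, 0.001]
ft_force: [0.0, 1.7, -0.1]
grip_width: 0.16
grip_force: 45.0
```

```bash
python3 to.py .4941 .3226 .063 166.1; python3 -c "
from h import *
s=get_state();print(s['ft_force'],s['torque'],s['grip_width'])"
```

```text
pos [0.4937 0.3225 0.0631] az -171.51 j [ 0.04  0.47 -0.81  1.77  0.38  1.06  0.81]
shift mm [-0.4  0.   0.1] dr [0.001 0.    0.391]
[ 0.04766142  1.73408259 -0.08796617] [ 0.31320138 -0.18589983  0.04490682] 0.1598154956425319
```

Request:
send_rows(xyz=[[0, 0, 0], [0, 0, 0], [0, 0, 0], [0, 0, 0], [0, 0, 0], [0, 0, 0], [0, 0, 0], [0, 0, 0], [0, 0, 0], [0, 0, 0]], dr=[[0, 0, 0.03], [0, 0, 0.075], [0, 0, 0.12], [0, 0, 0.165], [0, 0, 0.21], [0, 0, 0.255], [0, 0, 0.3], [0, 0, 0.345], [0, 0, 0.38], [0, 0, 0.392]])

```text
time: 15.6
position: [0.4937, 0.3234, 0.0631]
tool_rot: [0.381, 3.118, 0.004]
ft_force: [1.6, 4.2, -2.9]
grip_width: 0.161
grip_force: 45.0
```

```bash
python3 to.py .4941 .3226 .063 143.6; python3 -c "
from h import *
s=get_state();print(s['ft_force'],s['torque'],s['grip_width'])"
```

```text
pos [0.4937 0.3234 0.0631] az 166.08 j [-0.02  0.44 -0.73  1.77  0.34  1.05  0.45]
shift mm [-0.5 -0.7  0.1] dr [ 0.002 -0.     0.392]
[ 1.60422133  4.16654963 -2.90369383] [ 0.81415191 -0.39942685 -0.0130427 ] 0.16072040918980715
```

Slight drift in y; correct it while turning to the third.

Request:
send_rows(xyz=[[0, 0, 0], [0, -0.1, 0], [0, -0.2, 0], [0, -0.3, 0], [0, -0.4, 0], [-0.2, -0.5, 0], [-0.2, -0.6, 0], [-0.2, -0.7, 0], [-0.2, -0.7, 0], [-0.2, -0.7, 0]], dr=[[0, 0, 0.03], [0, 0, 0.075], [0, 0, 0.12], [0, 0, 0.165], [0, 0, 0.21], [0, 0, 0.255], [0, 0, 0.3], [0, 0, 0.345], [0, 0, 0.38], [0, 0, 0.392]])

```text
time: 16.43
position: [0.4941, 0.3241, 0.0632]
tool_rot: [0.979, 2.985, 0.008]
ft_force: [3.3, 6.5, -6.3]
grip_width: 0.156
grip_force: 45.0
```

```bash
python3 to.py .4941 .3226 .063 143.6; python3 - <<'E'
from h import *
s=get_state();print(s['time'],s['ft_force'],s['torque'],s['grip_width'])
im=get_image('wrist'); sc=get_image('scene')
cv2.imwrite('pics/m7.png',np.hstack([cv2.resize(im[:300,:],(440,300)),cv2.resize(sc[270:355,190:295],(360,300))])[:,:,::-1])
E
```

```text
pos [0.4941 0.3241 0.0632] az 143.67 j [-0.08  0.42 -0.66  1.78  0.29  1.04  0.09]
shift mm [-0.9 -1.2  0.2] dr [ 0.005 -0.001  0.001]
16.4333 [ 3.26179586  6.51427281 -6.32847681] [ 1.42390055 -0.77792186 -0.01475786] 0.15553498975335028
```

View pics/m7.png

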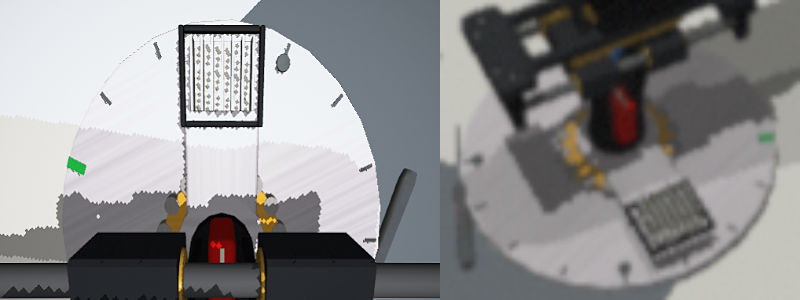

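The nest is past the green mark and two dark marks, so it sits at the third stop. The tool has turned 67.4° with almost no residual torque, and the sink is flat in the rim. Handing in.

```bash
python3 -c "
from bench import *
print(close_job())"
```

```text
the job is handed in; nothing more can be done
None
```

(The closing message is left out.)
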